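Fingertip touch check on three witness-pin posts

TASK

Do the fingertip touch check on the three metal pin posts: with the fingertips, lightly press down the pin on the lowest post, then the one on the middle-height post, then the one on the tallest, each about half of its 13 mm travel, where it stays as the witness mark, and none down to its stop. Only press: do not grip, lift, shift or tip the posts, leave the other things where they stand, and finish clear of everything.

Things in the scene. Friction and masses are not known exactly. Their poses are not given: they have to be found in the camera images.
- low_post: The lowest: a square aluminium block 54 x 54 x 21 mm; free-standing, 0.5 to 1.05 kg. Origin: centre of its underside, z up. On top stands a steel pin with a flat round head 25 mm across and 6 mm thick; the head's top is 42 mm above the table with the pin fully up.
- low_post_pin (a joint): Travel of this post's pin in m: 0 fully up, growing as it is pushed down, 0.013 at its stop. The pin slides stiffly (about 2.5 N) and stays where it is left; no spring. It may start up to 1 mm down.
- low_post_head (a point): Centre of the flat top of this post's pin head; it goes down with the pin.
- mid_post: The middle-height: a round aluminium post, foot 58 mm across and 12 mm high, column 44 mm across up to 46 mm; free-standing, 0.5 to 1.05 kg. Origin: centre of its underside, z up. On top stands a steel pin with a flat round head 25 mm across and 6 mm thick; the head's top is 67 mm above the table with the pin fully up.
- mid_post_pin (a joint): Travel of this post's pin in m: 0 fully up, growing as it is pushed down, 0.013 at its stop. The pin slides stiffly (about 2.5 N) and stays where it is left; no spring. It may start up to 1 mm down.
- mid_post_head (a point): Centre of the flat top of this post's pin head; it goes down with the pin.
- tall_post: The tallest: a slim square aluminium column 32 mm wide up to 71 mm, on a 62 x 62 x 14 mm foot; free-standing, 0.5 to 1.05 kg. Origin: centre of its underside, z up. On top stands a steel pin with a flat round head 25 mm across and 6 mm thick; the head's top is 92 mm above the table with the pin fully up.
- tall_post_pin (a joint): Travel of this post's pin in m: 0 fully up, growing as it is pushed down, 0.013 at its stop. The pin slides stiffly (about 2.5 N) and stays where it is left; no spring. It may start up to 1 mm down.
- tall_post_head (a point): Centre of the flat top of this post's pin head; it goes down with the pin.
- vial: Bystander: glass screw-cap vial, 21 mm across, 52 mm high, loose. Origin: centre of its underside, z up.
- puck: Bystander: small specimen puck, 25 mm across, 9 mm high, loose. Origin: centre of its underside, z up.
- lens: Bystander: black stand loupe, 38 mm across, 36 mm high, loose. Origin: centre of its underside, z up.
- dish: Bystander: lidded clear dish, 62 mm across, 16 mm high, loose. Origin: centre of its underside, z up.
- adapter: Bystander: small metal coaxial adapter lying on its side, 14 x 32 x 14 mm, loose. Origin: centre of its underside, z up.
- box: Bystander: flat sample box, 59 x 56 x 17 mm, loose. Origin: centre of its underside, z up.

How it is judged (in metres and radians):
On the way, in this order (a step that is already met when the one before it is completed fails the run):
1. the fingers push the lowest post's pin down by more than 2.5 mm (value of joint low_post_pin above 0.0025 m and contact force between the fingers and low_post above 0.2 N).
2. the fingers push the middle-height post's pin down by more than 2.5 mm (value of joint mid_post_pin above 0.0025 m and contact force between the fingers and mid_post above 0.2 N).
3. the fingers push the tallest post's pin down by more than 2.5 mm (value of joint tall_post_pin above 0.0025 m and contact force between the fingers and tall_post above 0.2 N).
At the end, for the whole second after the job is handed in: All three pins stand between 2.5 and 12 mm down, each post upright, at rest and within 15 mm of where it stood, and the bystanders within 20 mm of where they stood (value of joint low_post_pin between 0.0025 and 0.012 m and distance of each of low_post, mid_post, tall_post from where it was at the start of the episode below 0.015 m and angle between each of low_post, mid_post, tall_post's own z axis and vertical below 0.1 rad and linear speed of each of low_post, mid_post, tall_post below 0.02 m/s and value of joint mid_post_pin between 0.0025 and 0.012 m and value of joint tall_post_pin between 0.0025 and 0.012 m and distance of each of vial, puck, lens, dish, adapter, box from where it was at the start of the episode below 0.02 m); the robot touches nothing.
It fails at once if a pin is pushed more than 2.5 mm before the pin of a lower post has been ((value of joint mid_post_pin above 0.0025 m and value of joint low_post_pin below 0.0023 m) or (value of joint tall_post_pin above 0.0025 m and value of joint low_post_pin below 0.0023 m) or (value of joint tall_post_pin above 0.0025 m and value of joint mid_post_pin below 0.0023 m)).
It fails at once if a pin is driven down to its stop (past 12 mm) (value of joint any of low_post_pin, mid_post_pin, tall_post_pin above 0.012 m).
It fails at once if the fingers or arm press or squeeze a post with more than 15 N (contact force between any of the fingers, the arm and low_post above 15 N or contact force between any of the fingers, the arm and mid_post above 15 N or contact force between any of the fingers, the arm and tall_post above 15 N).
It fails at once if a post is lifted by 8 mm, shifted by 15 mm or tipped (height (world z) of any of low_post, mid_post, tall_post above 0.008 m or distance of any of low_post, mid_post, tall_post from where it was at the start of the episode above 0.015 m or angle between any of low_post, mid_post, tall_post's own z axis and vertical above 0.2 rad).
It fails at once if a bystander is moved by 20 mm, lifted by 10 mm, or the vial or loupe is tipped (distance of any of vial, puck, lens, dish, adapter, box from where it was at the start of the episode above 0.02 m or height (world z) of any of vial, puck, lens, dish, box above 0.01 m or angle between any of vial, lens's own z axis and vertical above 0.3 rad).
It also fails if it takes over 50 s, if anything falls off the work surface, if the arm or the gripper's body presses on something with over 40 N, if the wrist force passes 120 N, or if a joint passes its speed limit or range.

ROBOT

A 7-joint arm with a two-finger parallel gripper is mounted at the origin on the work surface; the furniture and walls round the work are solid. World frame = base frame: x ahead of the robot, y to its left, z up, the work surface at z = 0. Lengths are in mm, angles in rad, forces in N, time in s.
With the tool pointing down it reaches from about 425 to 800 mm from the base axis. Payload 8.3 kg.
Tool frame: the origin (TCP) lies midway between the tips of the shut fingers; the grasp point (between the pads) lies 19 mm behind it; z points along the fingers, y is the line along which they close (so a half turn about z gives the same grasp; the last joint's range is limited). The gripper opens to 85 mm and grips with 20 to 120 N. Pads are 22 mm wide; open, the fingers measure 114 mm over their backs; the gripper's body (76 mm by 85 mm) begins 54 mm behind the grasp point. The pads swing forward as they close: fully open they stand 13 mm farther back than shut.
Start: joints at [-1.395, 0.383, 0.016, 1.37, -0.006, 1.388, -0.046], TCP at [147.784, 607.259, 231.279] pointing down, gripper open.
Joint ranges: [-2.95, 2.95], [-0.25, 2.06], [-1.52, 1.56], [0.18, 2.33], [-1.44, 4.58], [0.02, 2.06], [-3.01, 3.01]. Speed limits (rad/s): [2.39, 2.39, 3.01, 3.01, 3.14, 3.14, 3.14].

INTERFACE

Orientations are given as a unit quaternion [x, y, z, w].
In Python, from workcell import ctrl, camrig, status gives the robot as it stands (ctrl), with the cameras (camrig) and the readings (status).
- The arm moves only by the shell command python3 inch.py [FORCE], which reads ROWS from standard input. ROWS is a JSON list of rows, 1 to 10 of them, each an object with the fields dx, dy, dz (the shift in mm), rx, ry, rz (a rotation vector in rad), finger_gap (the finger opening in mm); a field left out counts as zero (the opening has to be given); each row shifts and turns the commanded pose from where the row before left it, along the tool's axes as they then stand; what a row does not reach is not made up. A row lasts 1/12 s, in which the tool goes at most 41.7 mm and 0.125 rad, less where a joint would pass 70% of its speed; a pose out of reach is approached as far as the arm can. The fingers move at their own pace and stop on an object; FORCE is the grip in N (left out, the last holds). Time passes only in rows, so rows that do not move let the fingers close. It prints the time, the measured TCP pose, the force, the opening and the grip force at its end. Input that does not fit is refused with a message, and nothing moves.
- status.state(): the state, without advancing time (a new reading comes with each control period).
- camrig.camera(name): name is "scene" or "side" or "wrist"; returns a dict with "color" (420x560x3 uint8, red, green, blue), "fx", "fy", "cx", "cy" (pixels), "T" (4x4, takes a point from camera to world coordinates); the wrist camera has in their place "T_tool_cam" (4x4, takes a point from camera to tool coordinates, whose origin is the TCP and whose axes are the flange's). Camera axes: x right, y down, z forward; pixel columns grow to the right and rows downward; lengths in mm; the calibration is good to about 2 mm. The wrist camera is an equidistant fisheye: a pixel r from the principal point sees the ray r / f radians off the axis. A picture is of the moment at which its call begins: read the wrist's pose just before it. There is no depth.
- ctrl.hand_in(): hands the job in; it is judged then, once.
The state is a dict: "clock": time; "joint_positions": joint angles; "dq": joint speeds; "tau": joint torques, N m; "eef_pos": TCP position; "orientation": TCP orientation; "force": force on the tool from outside, world axes, zero at the start; "torque": the same for the moment, N m; "opening": finger opening in mm; "grasp_force": force on a finger pad.
Only numpy, scipy, OpenCV 4.12 (cv2) and the standard library are available. Lean on these libraries where they do the work, as an engineer would, in place of code of your own. Each camera call takes 0.05 s, during which the arm holds its last target. There are 200 camera calls.

## Working session

There is one attempt and no reset: what is moved stays moved. The work goes in short steps, Python scripts to look and compute and a shell command to move; the robot and the scene stay as the last step left them, time stands still between calls to the robot, and variables do not carry over. Pictures are saved under pics/ and viewed, at most 10 in all, crops included, and the job is handed in when it is done.

```bash
ls; mkdir -p pics
python3 - <<'E'
from workcell import ctrl, camrig, status
import cv2,json,numpy as np
s=status.state();print({k:np.round(v,3).tolist() for k,v in s.items()})
for n in ["scene","side","wrist"]:
    c=camrig.camera(n);cv2.imwrite(f"pics/{n}0.png",c["color"][:,:,::-1])
    d={k:np.array(v).tolist() for k,v in c.items() if k!="color"};json.dump(d,open(f"pics/{n}.json","w"));print(n,{k:np.round(v,3).tolist() for k,v in d.items()})
E
```

```text
inch.py
pics
workcell.py
{'clock': 0.0, 'joint_positions': [-1.395, 0.384, 0.016, 1.371, -0.006, 1.388, -0.046], 'dq': [-0.001, 0.001, -0.0, 0.001, 0.001, 0.001, -0.001], 'tau': [-0.001, -62.759, 0.844, -37.182, 0.016, 0.014, -0.0], 'eef_pos': [147.666, 606.776, 230.267], 'orientation': [0.119, 0.993, -0.001, -0.0], 'force': [-0.215, 0.085, -0.131], 'torque': [-0.014, -0.024, -0.02], 'grasp_force': 0.0, 'opening': 85.515}
scene {'fx': 451.393, 'fy': 451.393, 'cx': 277.413, 'cy': 202.806, 'T': [[-0.029, 0.78, -0.625, 1192.156], [0.999, 0.014, -0.029, -111.758], [-0.014, -0.625, -0.78, 877.602], [0.0, 0.0, 0.0, 1.0]]}
side {'fx': 471.715, 'fy': 471.715, 'cx': 287.183, 'cy': 211.382, 'T': [[0.658, -0.474, 0.585, 43.273], [-0.753, -0.401, 0.521, -575.069], [-0.012, -0.784, -0.621, 592.445], [0.0, 0.0, 0.0, 1.0]]}
wrist {'fx': 325.192, 'fy': 325.192, 'cx': 280.118, 'cy': 205.951, 'T_tool_cam': [[0.002, -0.948, -0.317, 79.902], [1.0, 0.001, 0.001, 0.572], [-0.0, -0.317, 0.948, -141.984], [0.0, 0.0, 0.0, 1.0]]}
```

View pics/scene0.png

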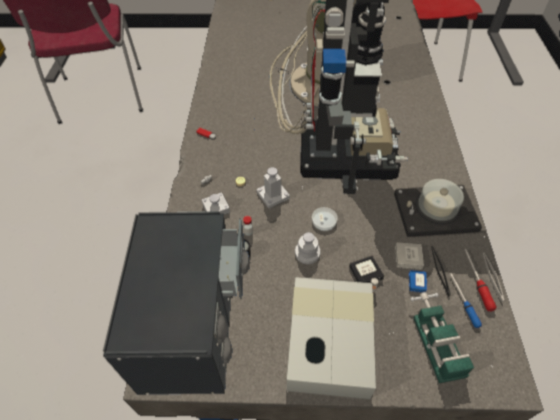

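View pics/side0.png

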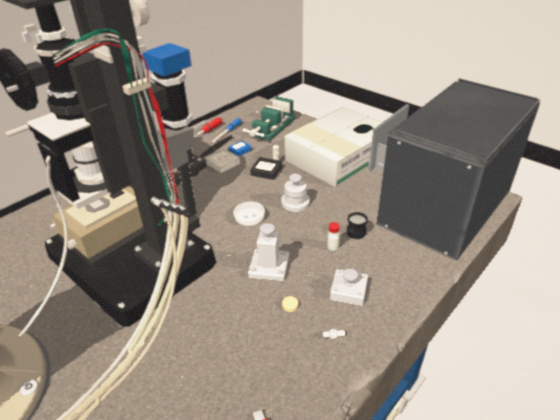

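The scene view shows the tall post's head near (272,173), mid (308,240) and low (214,201). In the side view they are at (267,231), (295,181) and (350,275). I'll zoom in for precision.

```bash
cat > h.py <<'E'
import json,numpy as np
from scipy.optimize import least_squares
C={n:json.load(open(f"pics/{n}.json")) for n in ["scene","side"]}
def proj(n,p):
    c=C[n];T=np.array(c["T"]);q=T[:3,:3].T@(np.array(p,float)-T[:3,3]);return np.array([c["fx"]*q[0]/q[2]+c["cx"],c["fy"]*q[1]/q[2]+c["cy"]])
def ray(n,uv,z):
    c=C[n];T=np.array(c["T"]);d=T[:3,:3]@np.array([(uv[0]-c["cx"])/c["fx"],(uv[1]-c["cy"])/c["fy"],1]);o=T[:3,3];return o+d*(z-o[2])/d[2]
E
python3 - <<'E'
import cv2,numpy as np
from h import *
for n in C:print(n,proj(n,[0,0,0]),proj(n,[0,0,400]),proj(n,[147,607,230]))
a=cv2.imread("pics/scene0.png")[160:270,190:330];b=cv2.imread("pics/side0.png")[165:310,245:385]
A=cv2.resize(a,None,fx=5,fy=5,interpolation=2);B=cv2.resize(b,None,fx=4,fy=4,interpolation=2)
cv2.imwrite("pics/z1.png",A);cv2.imwrite("pics/z2.png",B)
for n,pts in dict(scene=[(214,199),(308,239),(272,172)],side=[(350,275),(295,181),(267,230)]).items():
    for uv,z in zip(pts,[42,67,92]):print(n,ray(n,uv,z).round(1))
E
```

```text
scene [327.41622251  82.7102923 ] [339.21537514 -52.25384377] [577.86769296  44.03575135]
side [-46.28039457 397.8239264 ] [-262.53613673  140.17198237] [-140.31614436   86.08060927]
scene [ 513.8 -294.6   42. ]
scene [641.8 -72.6  67. ]
scene [ 469.9 -156.1   92. ]
side [ 503.2 -297.9   42. ]
side [619.9 -83.   67. ]
side [ 456.7 -162.1   92. ]
```

View pics/z1.png

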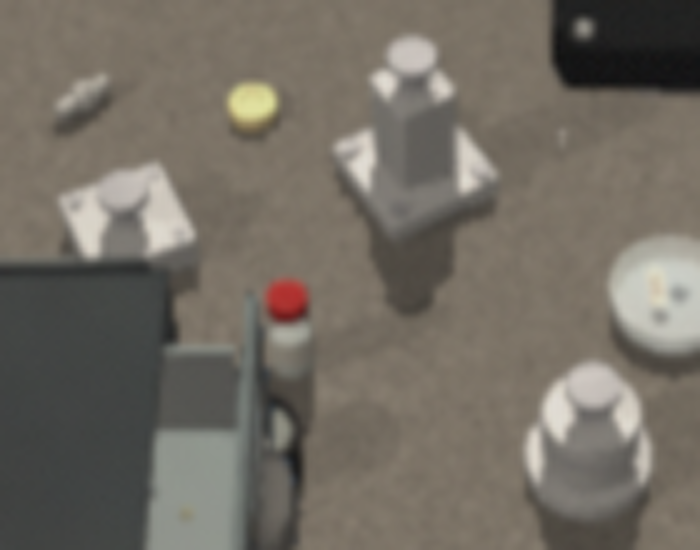

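View pics/z2.png

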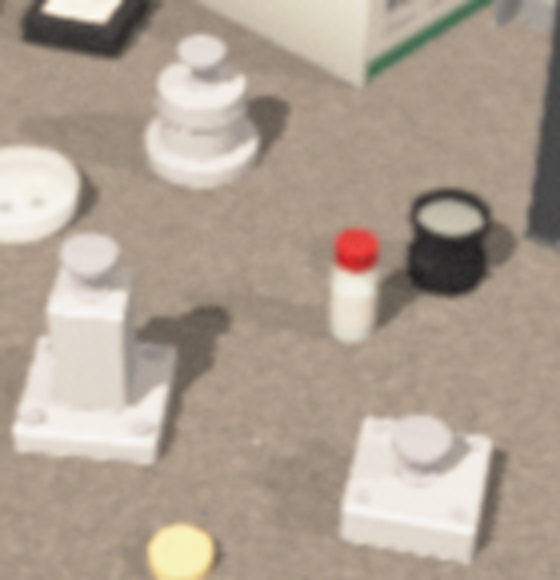

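View pics/wrist0.png

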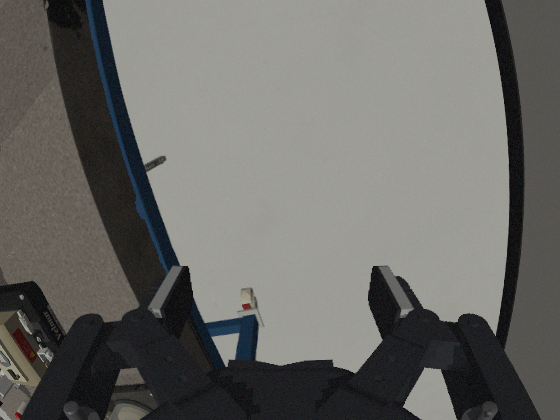

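Run:
```python
import cv2,numpy as np
from h import *
S=dict(low=((214.8,197.6),(350.5,274.5),42),mid=((308.6,237),(295.5,177.8),67),tall=((272.4,171),(267.5,228.3),92))
def tri(a,b):
    r=least_squares(lambda p:np.r_[proj("scene",p)-a,proj("side",p)-b],[500,-100,50]);return r.x.round(1),r.fun.round(1)
for k,(a,b,z) in S.items():print(k,ray("scene",a,z).round(1),ray("side",b,z).round(1),tri(a,b))
print("micro base scene",[ray("scene",p,40).round(0).tolist() for p in [(302,168),(400,172),(398,140),(302,140)]])
print("micro base side",[ray("side",p,0).round(0).tolist() for p in [(120,325),(212,255),(47,250)]])
print("blue cap",tri((333,62),(167,60)))
a=cv2.imread("pics/scene0.png")[0:200,260:420];b=cv2.imread("pics/side0.png")[0:340,0:260]
A=cv2.resize(a,None,fx=2.7,fy=2.7,interpolation=2);B=cv2.resize(b,None,fx=1.37,fy=1.37);h=max(A.shape[0],B.shape[0])
P=lambda i:cv2.copyMakeBorder(i,0,h-i.shape[0],0,0,0)
cv2.imwrite("pics/z3.png",np.hstack([P(A),P(B)]));print(A.shape,B.shape)
```

```text
low [ 509.4 -293.2   42. ] [ 504.6 -297.8   42. ] (array([ 507.4, -295.4,   38.5]), array([-0.6,  0.3, -0.4, -0.1]))
mid [636.5 -71.2  67. ] [628.9 -76.6  67. ] (array([633.9, -71.6,  62.5]), array([-0.3,  0.2, -0.3, -0.1]))
tall [ 466.6 -155.2   92. ] [ 460.3 -159.8   92. ] (array([ 463.6, -156.1,   88. ]), array([-0.3,  0.2, -0.2, -0.1]))
micro base scene [[407.0, -84.0, 40.0], [417.0, 162.0, 40.0], [301.0, 172.0, 40.0], [305.0, -83.0, 40.0]]
micro base side [[218.0, -66.0, 0.0], [417.0, -58.0, 0.0], [228.0, 186.0, 0.0]]
blue cap (array([412.5, -30.3, 354.6]), array([ 0.5, -0.7,  0.5,  0.4]))
(540, 432, 3) (466, 356, 3)
```

View pics/z3.png

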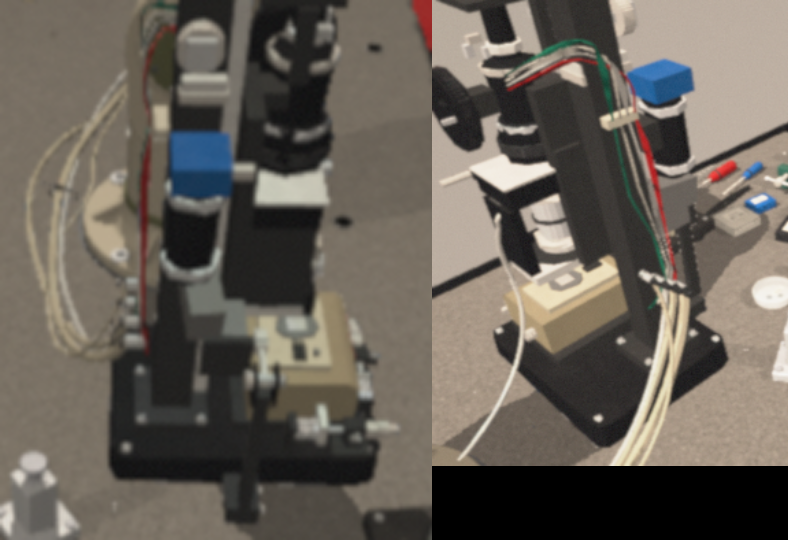

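The zoom shows the microscope as a tall obstacle. Its base covers x 220–417, y -84–172, and the pillar leaves the top of both frames. I need its height before sweeping past, so I'll lift and tilt the wrist camera towards it.

```bash
echo '[{"dz":-40,"finger_gap":0},{"dz":-40,"finger_gap":0},{"dz":-40,"finger_gap":0},{"dz":-40,"finger_gap":0},{"dz":-40,"finger_gap":0}]' | python3 inch.py
echo '[{"rx":0.12,"finger_gap":0},{"rx":0.12,"finger_gap":0},{"rx":0.12,"finger_gap":0},{"rx":0.12,"finger_gap":0},{"rx":0.12,"finger_gap":0},{"rx":0.12,"finger_gap":0},{"rx":0.12,"finger_gap":0},{"rx":0.12,"finger_gap":0},{"rx":0.12,"finger_gap":0},{"rx":0.12,"finger_gap":0}]' | python3 inch.py
cat >> h.py <<'E'
from scipy.spatial.transform import Rotation as R
def snap(name):
    from workcell import ctrl, camrig, status;import cv2
    s=status.state();c=camrig.camera("wrist");cv2.imwrite(f"pics/{name}.png",c["color"][:,:,::-1])
    d=dict(p=np.array(s["eef_pos"]).tolist(),q=np.array(s["orientation"]).tolist(),j=np.array(s["joint_positions"]).round(3).tolist())
    json.dump(d,open(f"pics/{name}.json","w"));print(d)
def wray(name,uv):
    d=json.load(open(f"pics/{name}.json"));w=json.load(open("pics/wrist.json"));T=np.array(w["T_tool_cam"])
    e=np.array([uv[0]-w["cx"],uv[1]-w["cy"]]);r=np.hypot(*e);t=r/w["fx"];v=np.r_[e/max(r,1e-9)*np.sin(t),np.cos(t)]
    M=R.from_quat(d["q"]).as_matrix();return np.array(d["p"])+M@T[:3,3],M@T[:3,:3]@v
E
python3 -c "
from h import *
snap('w1')"
```

```text
clock: 0.57
eef_pos: [147.7, 606.7, 433.2]
orientation: [0.119, 0.993, -0.0, -0.0]
force: [1.0, 1.1, 0.5]
opening: 25.6
grasp_force: 0.0
clock: 1.4
eef_pos: [107.5, 492.5, 327.6]
orientation: [0.108, 0.962, -0.249, -0.032]
force: [-0.1, -0.5, 0.2]
opening: -0.2
grasp_force: 0.0
{'p': [107.500042025141, 492.4678337300017, 327.5705721376077], 'q': [0.10819393118419937, 0.9620187472871189, -0.24862181282456566, -0.031641702085346564], 'j': [-1.336, 0.498, -0.101, 1.095, -0.003, 2.054, -0.091]}
```

View pics/w1.png

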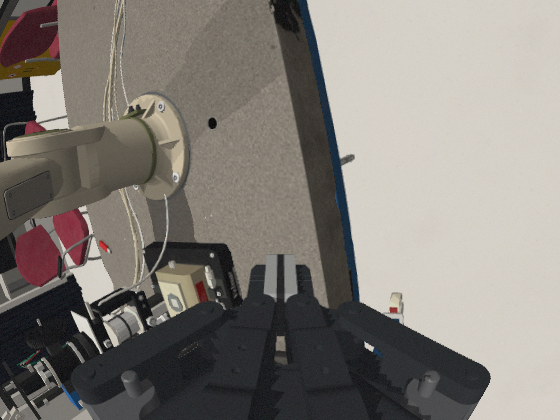

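The view from the left side shows the base flange and, from above, the stage and scope at the lower left. It doesn't show the scope's top. Joint 6 limited the tilt, so I'll level the tool and look from further ahead and higher.

```bash
echo '[{"rx":-0.125,"finger_gap":0},{"rx":-0.125,"finger_gap":0},{"rx":-0.125,"finger_gap":0},{"rx":-0.125,"finger_gap":0}]' | python3 inch.py
echo '[{"dx":-36,"dy":9,"dz":-24,"finger_gap":0},{"dx":-36,"dy":9,"dz":-24,"finger_gap":0},{"dx":-36,"dy":9,"dz":-24,"finger_gap":0},{"dx":-36,"dy":9,"dz":-24,"finger_gap":0},{"dx":-36,"dy":9,"dz":-24,"finger_gap":0},{"dx":-36,"dy":9,"dz":-24,"finger_gap":0}]' | python3 inch.py
echo '[{"rx":0.12,"finger_gap":0},{"rx":0.12,"finger_gap":0},{"rx":0.12,"finger_gap":0},{"rx":0.12,"finger_gap":0},{"rx":0.12,"finger_gap":0},{"rx":0.12,"finger_gap":0}]' | python3 inch.py
python3 -c "
from h import *
snap('w2')"
```

```text
clock: 1.78
eef_pos: [108.0, 494.3, 328.7]
orientation: [0.113, 0.994, 0.002, -0.003]
force: [-0.1, 0.3, 0.6]
opening: -0.1
grasp_force: 0.0
clock: 2.28
eef_pos: [320.2, 497.2, 463.9]
orientation: [0.113, 0.994, -0.001, -0.003]
force: [1.3, 1.7, 0.4]
opening: -0.4
grasp_force: 0.0
clock: 2.78
eef_pos: [300.9, 465.4, 395.5]
orientation: [0.104, 0.978, -0.181, 0.012]
force: [0.9, 0.5, -2.0]
opening: -0.3
grasp_force: 0.0
{'p': [300.8641849765928, 465.4499985159052, 395.5391569171813], 'q': [0.10355041345680062, 0.9779489568287809, -0.18094316933065716, 0.0123579603091386], 'j': [-1.54, 0.553, 0.764, 0.948, -0.148, 2.054, 0.506]}
```

View pics/w2.png

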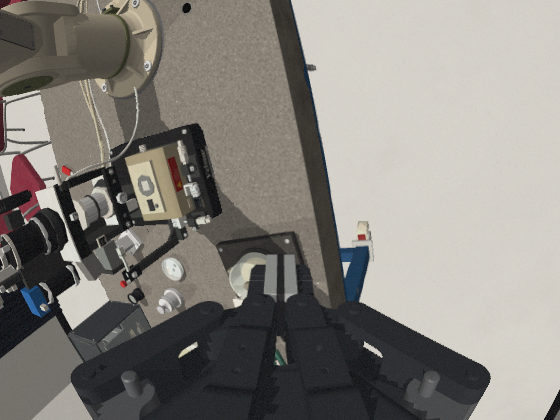

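Run:
```python
from h import *
for uv in [(2,180),(2,230),(2,290),(2,345),(30,245),(35,300),(60,200)]:
    o,d=wray("w2",uv);print(uv,o.round(0),d.round(2),[(o+d*(y-o[1])/d[1]).round(0).tolist() for y in (50,-50)])
```

```text
(2, 180) [225. 532. 523.] [-0.03 -0.94 -0.33] [[212.0, 50.0, 356.0], [209.0, -50.0, 322.0]]
(2, 230) [225. 532. 523.] [ 0.1  -0.96 -0.28] [[276.0, 50.0, 382.0], [286.0, -50.0, 353.0]]
(2, 290) [225. 532. 523.] [ 0.24 -0.95 -0.2 ] [[349.0, 50.0, 421.0], [374.0, -50.0, 400.0]]
(2, 345) [225. 532. 523.] [ 0.36 -0.93 -0.11] [[414.0, 50.0, 464.0], [453.0, -50.0, 452.0]]
(30, 245) [225. 532. 523.] [ 0.17 -0.93 -0.33] [[314.0, 50.0, 349.0], [332.0, -50.0, 313.0]]
(35, 300) [225. 532. 523.] [ 0.31 -0.91 -0.27] [[388.0, 50.0, 380.0], [422.0, -50.0, 350.0]]
(60, 200) [225. 532. 523.] [ 0.09 -0.88 -0.46] [[273.0, 50.0, 271.0], [283.0, -50.0, 219.0]]
```

The pillar still leaves the frame, so it is at least 420 mm high. I'll lift further and tilt sideways to see its top.

```bash
echo '[{"rx":-0.12,"finger_gap":0},{"rx":-0.12,"finger_gap":0},{"rx":-0.12,"finger_gap":0},{"dz":-40,"finger_gap":0},{"dz":-40,"finger_gap":0},{"dz":-40,"finger_gap":0},{"dz":-40,"finger_gap":0},{"dz":-40,"finger_gap":0},{"dz":-40,"finger_gap":0}]' | python3 inch.py
echo '[{"rx":0.04,"ry":-0.115,"finger_gap":0},{"rx":0.04,"ry":-0.115,"finger_gap":0},{"rx":0.04,"ry":-0.115,"finger_gap":0},{"rx":0.04,"ry":-0.115,"finger_gap":0},{"rx":0.04,"ry":-0.115,"finger_gap":0},{"rx":0.04,"ry":-0.115,"finger_gap":0},{"rx":0.04,"ry":-0.115,"finger_gap":0}]' | python3 inch.py
python3 -c "
from h import *
snap('w3')
for uv in [(2,180),(2,230),(2,290),(2,345)]:
    o,d=wray('w3',uv);print(uv,o.round(0),d.round(2),[(o+d*(y-o[1])/d[1]).round(0).tolist() for y in (50,-50)])
"
```

```text
clock: 3.58
eef_pos: [280.8, 458.2, 585.7]
orientation: [0.097, 0.994, 0.028, 0.046]
force: [-0.7, 0.3, 0.1]
opening: -0.2
grasp_force: 0.0
clock: 4.17
eef_pos: [281.0, 456.9, 585.1]
orientation: [0.105, 0.889, -0.15, 0.419]
force: [0.9, 0.5, -1.2]
opening: -0.0
grasp_force: 0.0
{'p': [280.951229872194, 456.8552223567635, 585.0958462800515], 'q': [0.10524156273116346, 0.88947135100157, -0.14963081713067727, 0.4187786381683646], 'j': [-1.936, 0.325, 0.535, 1.031, 0.798, 2.006, 0.221]}
(2, 180) [130. 513. 609.] [ 0.31 -0.94 -0.14] [[283.0, 50.0, 538.0], [316.0, -50.0, 523.0]]
(2, 230) [130. 513. 609.] [ 0.36 -0.93 -0.02] [[309.0, 50.0, 600.0], [348.0, -50.0, 598.0]]
(2, 290) [130. 513. 609.] [ 0.4  -0.91  0.14] [[334.0, 50.0, 679.0], [378.0, -50.0, 694.0]]
(2, 345) [130. 513. 609.] [ 0.41 -0.87  0.28] [[350.0, 50.0, 759.0], [397.0, -50.0, 792.0]]
```

View pics/w3.png

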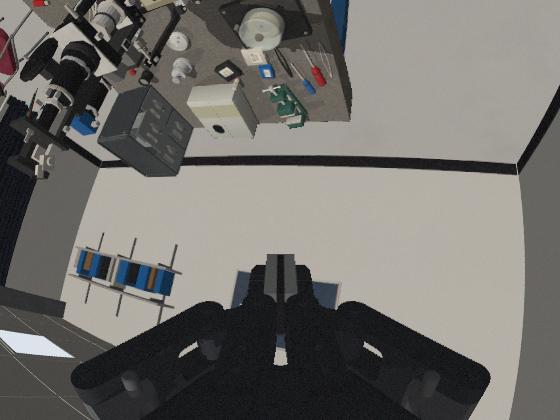

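Now the whole microscope is visible. Its topmost parts, the white fitting and the pillar end, are at about (15–50, 150–180), and the blue cap is at (83,122).

Run:
```python
from h import *
for uv in [(12,170),(30,172),(45,178),(45,160),(20,150),(40,135),(83,122)]:
    o,d=wray("w3",uv);print(uv,d.round(2),[(o+d*(y-o[1])/d[1]).round(0).tolist() for y in (50,0,-50)])
print(*ray("scene",(330,150),40))
```

```text
(12, 170) [ 0.33 -0.93 -0.18] [[292.0, 50.0, 519.0], [310.0, 0.0, 509.0], [327.0, -50.0, 500.0]]
(30, 172) [ 0.37 -0.91 -0.2 ] [[321.0, 50.0, 509.0], [341.0, 0.0, 498.0], [362.0, -50.0, 487.0]]
(45, 178) [ 0.42 -0.89 -0.2 ] [[349.0, 50.0, 505.0], [372.0, 0.0, 494.0], [396.0, -50.0, 483.0]]
(45, 160) [ 0.4  -0.89 -0.24] [[337.0, 50.0, 482.0], [359.0, 0.0, 468.0], [381.0, -50.0, 454.0]]
(20, 150) [ 0.32 -0.92 -0.24] [[291.0, 50.0, 489.0], [309.0, 0.0, 476.0], [326.0, -50.0, 463.0]]
(40, 135) [ 0.35 -0.89 -0.3 ] [[311.0, 50.0, 454.0], [331.0, 0.0, 437.0], [350.0, -50.0, 420.0]]
(83, 122) [ 0.43 -0.82 -0.38] [[372.0, 50.0, 394.0], [398.0, 0.0, 371.0], [424.0, -50.0, 348.0]]
341.47745921325384 -9.909670016896385 40.0
```

The microscope tops out at about 520 mm. I'll fit a quick kinematic model from the recorded joint and pose pairs to check forearm clearance.

```bash
cat > fk.py <<'E'
import json,numpy as np,itertools
from scipy.spatial.transform import Rotation as R
from scipy.optimize import least_squares
def fk(q,x,s,pts=False):
    # x: yaw0,h,L1,L2,L3, then x/y offsets at shoulder, elbow, wrist ; tool yaw
    M=R.from_euler('z',x[0]);p=np.zeros(3);out=[]
    offs=[(0,0,x[1]),(x[5],x[6],x[2]),(x[7],x[8],x[3]),(x[9],x[10],x[4])]
    for i in range(4):
        M=M*R.from_euler('z',s[i]*q[2*i]);p=p+M.apply(offs[i]);out.append(p)
        if i<3:M=M*R.from_euler('y',q[2*i+1])
    return (np.array(out),M*R.from_euler('z',x[11]))
E
cat > fit.py <<'E'
from fk import *
D=[json.load(open(f"pics/w{i}.json")) for i in (1,2,3)]
D.append(dict(p=[147.67,606.78,230.27],q=[.119,.993,-.001,0],j=[-1.395,.384,.016,1.371,-.006,1.388,-.046]))
best=None
for s in itertools.product([1,-1],repeat=4):
  for y0 in (0,1.57,3.14,-1.57):
    for t0 in (0,1.57,3.14,-1.57):
      f=lambda x:np.concatenate([np.r_[fk(d["j"],x,s)[0][3]-d["p"],200*(fk(d["j"],x,s)[1]*R.from_quat(d["q"]).inv()).as_rotvec()] for d in D]+[x[5:11]*.02])
      r=least_squares(f,[y0,300,400,400,350,0,0,0,0,0,0,t0],max_nfev=60)
      if best is None or r.cost<best[0]:best=(r.cost,s,r.x,r.fun)
print(best[0],best[1],best[2].round(2),np.abs(best[3]).max())
json.dump(dict(s=best[1],x=best[2].tolist()),open("fk.json","w"))
for d in D:print(fk(d["j"],best[2],best[1])[0].round(0).tolist())
E
python3 fit.py
```

```text
3.4272031935755725 (-1, -1, -1, -1) [ 0.0000e+00  2.5662e+02  4.4380e+02  4.6142e+02  3.5707e+02  1.4000e-01
 -2.9880e+01 -4.1300e+00  2.5750e+01 -5.0000e+00 -2.8170e+01  1.5700e+00] 1.3818600923565896
[[0.0, 0.0, 257.0], [79.0, 202.0, 645.0], [119.0, 662.0, 641.0], [107.0, 492.0, 326.0]]
[[0.0, 0.0, 257.0], [28.0, 215.0, 645.0], [277.0, 595.0, 730.0], [302.0, 466.0, 397.0]]
[[0.0, 0.0, 257.0], [-22.0, 128.0, 682.0], [7.0, 579.0, 780.0], [281.0, 456.0, 585.0]]
[[0.0, 0.0, 257.0], [58.0, 158.0, 668.0], [119.0, 609.0, 588.0], [147.0, 607.0, 231.0]]
```

The fit is good: shoulder at 257, links 444, 461 and 357. The forearm clears the 520 mm scope during a high sweep. Next I'll check the black cabinet's position and level the tool.

```bash
echo '[{"rx":-0.04,"ry":0.115,"finger_gap":0},{"rx":-0.04,"ry":0.115,"finger_gap":0},{"rx":-0.04,"ry":0.115,"finger_gap":0},{"rx":-0.04,"ry":0.115,"finger_gap":0},{"rx":-0.04,"ry":0.115,"finger_gap":0},{"rx":-0.04,"ry":0.115,"finger_gap":0},{"rx":-0.04,"ry":0.115,"finger_gap":0}]' | python3 inch.py
cat > st.py <<'E'
from fk import *;from workcell import ctrl, camrig, status;import sys
s=status.state();f=json.load(open("fk.json"));M=R.from_quat(s["orientation"]).as_matrix()
print("t",s["clock"],"p",np.round(s["eef_pos"],1),"F",np.round(s["force"],1));print("q",np.round(s["joint_positions"],2));print("axes x",M[:,0].round(3),"y",M[:,1].round(3),"z",M[:,2].round(3))
print("links",fk(s["joint_positions"],f["x"],f["s"])[0].round(0).tolist())
if len(sys.argv)>3:
    print("tool delta",(M.T@(np.array(sys.argv[1:4],float)-s["eef_pos"])).round(1))
    z=np.array(sys.argv[4:7] or [0,0,-1],float);w=np.r_[sys.argv[4:7]] if 0 else np.cross(M[:,2],z/np.linalg.norm(z));print("tool rotvec",(M.T@(w/max(np.linalg.norm(w),1e-9)*np.arctan2(np.linalg.norm(w),M[:,2]@z))).round(3))
E
python3 st.py 450 450 480
python3 - <<'E'
from h import *
def tri(a,b):
    r=least_squares(lambda p:np.r_[proj("scene",p)-a,proj("side",p)-b],[500,-100,50]);return r.x.round(0),r.fun.round(1)
print("box near-left top",tri((125,213),(533,97)),tri((222,216),(410,125)))
print("other top corner",tri((222,216),(533,97)),"front top",tri((215,390),(478,87)))
print("side base corner",ray("side",(385,232),0),ray("side",(440,248),0))
E
```

```text
clock: 4.8
eef_pos: [281.5, 455.8, 586.9]
orientation: [0.098, 0.994, 0.029, 0.044]
force: [0.2, 0.1, -0.8]
opening: -0.0
grasp_force: 0.0
t 4.8 p [281.5 455.8 586.9] F [ 0.2  0.1 -0.8]
q [-1.47  0.27  0.58  0.76 -0.12  2.06  0.4 ]
axes x [-0.977  0.197 -0.081] y [0.192 0.979 0.067] z [ 0.092  0.05  -0.994]
links [[0.0, 0.0, 257.0], [35.0, 101.0, 688.0], [219.0, 440.0, 942.0], [281.0, 457.0, 590.0]]
tool delta [-157.1   19.5  121.6]
tool rotvec [0.067 0.081 0.   ]
box near-left top (array([ 752., -406.,  291.]), array([-13.9,   1.4, -11.9,  -0.6])) (array([ 702., -250.,  216.]), array([-7.6,  2.9, -7.1, -1.9]))
other top corner (array([ 771., -326.,  276.]), array([-63. ,  14.2, -60.8,  -9.1])) front top (array([ 996., -233.,  180.]), array([ -9.1,   2.2, -12.8,  -2.1]))
side base corner [ 674.20113158 -262.12983507    0.        ] [ 700.76124546 -362.49748983    0.        ]
```

```bash
echo '[{"dx":-31,"dy":4,"dz":24,"rx":0.013,"ry":0.016,"finger_gap":0},{"dx":-31,"dy":4,"dz":24,"rx":0.013,"ry":0.016,"finger_gap":0},{"dx":-31,"dy":4,"dz":24,"rx":0.013,"ry":0.016,"finger_gap":0},{"dx":-31,"dy":4,"dz":24,"rx":0.013,"ry":0.016,"finger_gap":0},{"dx":-31,"dy":4,"dz":24,"rx":0.013,"ry":0.016,"finger_gap":0}]' | python3 inch.py; python3 st.py 620 150 430
```

```text
clock: 5.22
eef_pos: [446.3, 446.9, 474.0]
orientation: [0.099, 0.995, -0.001, 0.003]
force: [-0.7, 0.2, 1.4]
opening: -0.0
grasp_force: 0.0
t 5.2167 p [446.3 446.9 474. ] F [-0.7  0.2  1.4]
q [-1.12  0.49  0.6   0.74 -0.29  1.96  0.68]
axes x [-0.98   0.197 -0.005] y [ 0.197  0.98  -0.002] z [ 0.005 -0.003 -1.   ]
links [[0.0, 0.0, 257.0], [107.0, 165.0, 655.0], [416.0, 457.0, 836.0], [447.0, 456.0, 479.0]]
tool delta [-228.5 -256.8   45.8]
tool rotvec [-0.002  0.005 -0.   ]
```

```bash
echo '[{"dx":-23,"dy":-26,"dz":3,"finger_gap":0},{"dx":-23,"dy":-26,"dz":3,"finger_gap":0},{"dx":-23,"dy":-26,"dz":3,"finger_gap":0},{"dx":-23,"dy":-26,"dz":3,"finger_gap":0},{"dx":-23,"dy":-26,"dz":3,"finger_gap":0},{"dx":-23,"dy":-26,"dz":3,"finger_gap":0},{"dx":-23,"dy":-26,"dz":3,"finger_gap":0},{"dx":-23,"dy":-26,"dz":3,"finger_gap":0},{"dx":-23,"dy":-26,"dz":3,"finger_gap":0},{"dx":-23,"dy":-26,"dz":3,"finger_gap":0}]' | python3 inch.py; python3 st.py 600 -150 420
```

```text
clock: 6.05
eef_pos: [619.7, 145.2, 448.2]
orientation: [0.099, 0.995, -0.002, 0.004]
force: [0.5, 0.3, -0.5]
opening: -0.0
grasp_force: 0.0
t 6.05 p [619.7 145.2 448.2] F [ 0.5  0.3 -0.5]
q [-0.63  0.49  0.68  0.84 -0.31  1.89  1.26]
axes x [-0.98   0.197 -0.009] y [ 0.197  0.98  -0.003] z [ 0.008 -0.005 -1.   ]
links [[0.0, 0.0, 257.0], [168.0, 93.0, 658.0], [598.0, 169.0, 810.0], [629.0, 167.0, 454.0]]
tool delta [ -38.5 -293.3   29.5]
tool rotvec [-0.003  0.009  0.   ]
```

```bash
echo '[{"dx":-4,"dy":-30,"dz":2,"finger_gap":0},{"dx":-4,"dy":-30,"dz":2,"finger_gap":0},{"dx":-4,"dy":-30,"dz":2,"finger_gap":0},{"dx":-4,"dy":-30,"dz":2,"finger_gap":0},{"dx":-4,"dy":-30,"dz":2,"finger_gap":0},{"dx":-4,"dy":-30,"dz":2,"finger_gap":0},{"dx":-4,"dy":-30,"dz":2,"finger_gap":0},{"dx":-4,"dy":-30,"dz":2,"finger_gap":0},{"dx":-4,"dy":-30,"dz":2,"finger_gap":0},{"dx":-4,"dy":-30,"dz":2,"finger_gap":0}]' | python3 inch.py; python3 st.py 507 -295 200
```

```text
clock: 6.88
eef_pos: [599.0, -156.9, 430.8]
orientation: [0.099, 0.995, -0.003, 0.005]
force: [0.5, -0.4, -0.8]
opening: 0.5
grasp_force: 0.0
t 6.8833 p [ 599.  -156.9  430.8] F [ 0.5 -0.4 -0.8]
q [-0.23  0.43  0.75  0.97 -0.3   1.82  1.76]
axes x [-0.98   0.197 -0.011] y [ 0.197  0.98  -0.005] z [ 0.009 -0.007 -1.   ]
links [[0.0, 0.0, 257.0], [168.0, 17.0, 668.0], [589.0, -127.0, 793.0], [621.0, -130.0, 436.0]]
tool delta [  65.5 -152.3  230.9]
tool rotvec [-0.005  0.011 -0.   ]
```

```bash
echo '[{"dx":6.5,"dy":-15.2,"dz":23,"ry":0.001,"finger_gap":0},{"dx":6.5,"dy":-15.2,"dz":23,"ry":0.001,"finger_gap":0},{"dx":6.5,"dy":-15.2,"dz":23,"ry":0.001,"finger_gap":0},{"dx":6.5,"dy":-15.2,"dz":23,"ry":0.001,"finger_gap":0},{"dx":6.5,"dy":-15.2,"dz":23,"ry":0.001,"finger_gap":0},{"dx":6.5,"dy":-15.2,"dz":23,"ry":0.001,"finger_gap":0},{"dx":6.5,"dy":-15.2,"dz":23,"ry":0.001,"finger_gap":0},{"dx":6.5,"dy":-15.2,"dz":23,"ry":0.001,"finger_gap":0},{"dx":6.5,"dy":-15.2,"dz":23,"ry":0.001,"finger_gap":0},{"dx":6.5,"dy":-15.2,"dz":23,"ry":0.001,"finger_gap":0}]' | python3 inch.py; python3 st.py 507 -295 60; python3 -c "
from h import *
snap('w4')
import cv2;a=cv2.imread('pics/w4.png');cv2.imwrite('pics/w4z.png',cv2.resize(a,None,fx=1.4,fy=1.4,interpolation=2))"
```

```text
clock: 7.72
eef_pos: [506.1, -294.3, 200.8]
orientation: [0.099, 0.995, -0.003, 0.0]
force: [0.6, 0.6, 0.3]
opening: 0.1
grasp_force: 0.0
t 7.7167 p [ 506.1 -294.3  200.8] F [0.6 0.6 0.3]
q [-0.12  0.38  0.77  1.56 -0.27  1.31  2.06]
axes x [-0.98   0.198 -0.001] y [ 0.198  0.98  -0.006] z [ 0.    -0.006 -1.   ]
links [[0.0, 0.0, 257.0], [147.0, -4.0, 677.0], [508.0, -268.0, 562.0], [537.0, -270.0, 205.0]]
tool delta [ -0.8   0.3 140.8]
tool rotvec [-0.006  0.001 -0.   ]
{'p': [506.11938635887634, -294.3145761013258, 200.7523469511327], 'q': [0.0993912498856667, 0.9950438684162947, -0.0029980819383225695, 0.00030145976827588845], 'j': [-0.118, 0.379, 0.773, 1.562, -0.266, 1.307, 2.059]}
```

View pics/w4z.png

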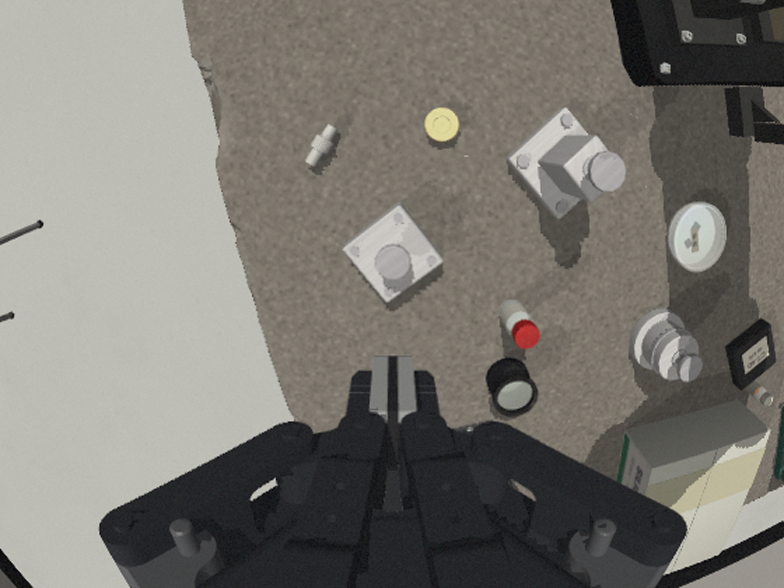

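The wrist view shows the low head at (394,261), the tall at (604,171) and the mid at (685,367), in 1.4x zoom pixels.

Run:
```python
from h import *
for k,uv,z in [("low",(394,261),41.5),("tall",(604,171),91.5),("mid",(685,367),66.5)]:
    o,d=wray("w4",(np.array(uv)+.5)/1.4-.5);print(k,(o+d*(z-o[2])/d[2]).round(1))
```

```text
low [ 507.6 -293.6   41.5]
tall [ 463.3 -159.2   91.5]
mid [629.9 -78.5  66.5]
```

```bash
echo '[{"dx":-0.3,"dz":25,"finger_gap":0},{"dx":-0.3,"dz":25,"finger_gap":0},{"dx":-0.3,"dz":25,"finger_gap":0},{"dx":-0.3,"dz":25,"finger_gap":0},{"dx":-0.2,"dz":24,"finger_gap":0},{"dz":24,"finger_gap":0},{"finger_gap":0},{"finger_gap":0}]' | python3 inch.py; python3 st.py 507.5 -294.5 36
```

```text
clock: 8.43
eef_pos: [506.4, -294.6, 52.4]
orientation: [0.099, 0.995, -0.003, -0.002]
force: [-0.5, 0.1, 0.7]
opening: -0.0
grasp_force: 0.0
t 8.4333 p [ 506.4 -294.6   52.4] F [-0.5  0.1  0.7]
q [-0.06  0.53  0.7   1.72 -0.38  1.03  2.14]
axes x [-0.98   0.198  0.003] y [ 0.198  0.98  -0.006] z [-0.005 -0.006 -1.   ]
links [[0.0, 0.0, 257.0], [210.0, -10.0, 648.0], [513.0, -270.0, 415.0], [540.0, -273.0, 58.0]]
tool delta [-1.1  0.4 16.4]
tool rotvec [-0.006 -0.003  0.   ]
```

```bash
echo '[{"dx":-1,"dz":4,"finger_gap":0},{"dz":4,"finger_gap":0},{"finger_gap":0},{"finger_gap":0}]' | python3 inch.py|grep -E "eef|force:"; echo '[{"dz":1,"finger_gap":0},{"dz":1,"finger_gap":0},{"dz":1,"finger_gap":0}]' | python3 inch.py|grep -E "eef|force:"; echo '[{"dz":1,"finger_gap":0},{"dz":1,"finger_gap":0}]' | python3 inch.py|grep -E "eef|force:"; echo '[{"dz":1,"finger_gap":0},{"dz":1,"finger_gap":0}]' | python3 inch.py|grep -E "eef|force:"
```

```text
eef_pos: [507.2, -295.0, 44.6]
force: [-0.0, -0.1, -0.4]
grasp_force: 0.0
eef_pos: [507.0, -294.9, 41.2]
force: [-0.2, 0.9, 3.1]
grasp_force: 1.2
eef_pos: [507.0, -294.9, 39.0]
force: [1.1, -0.7, 2.1]
grasp_force: 1.2
eef_pos: [507.0, -294.9, 36.9]
force: [0.6, -0.0, 2.7]
grasp_force: 1.2
```

Contact came between 44.6 and 41.2 mm, with a steady ~2.5 N. I'll press a little deeper and then retreat.

```bash
echo '[{"dz":1,"finger_gap":0},{"dz":0.5,"finger_gap":0},{"finger_gap":0}]' | python3 inch.py; echo '[{"dz":-3,"finger_gap":0},{"dz":-15,"finger_gap":0},{"dz":-25,"finger_gap":0},{"dz":-30,"finger_gap":0},{"dz":-30,"finger_gap":0},{"dz":-30,"finger_gap":0}]' | python3 inch.py; python3 st.py 632 -75 160
```

```text
clock: 9.6
eef_pos: [506.8, -294.9, 35.2]
orientation: [0.099, 0.995, -0.004, -0.002]
force: [2.3, -0.3, 1.5]
opening: -0.4
grasp_force: 0.7
clock: 10.1
eef_pos: [506.4, -294.0, 169.4]
orientation: [0.099, 0.995, -0.004, -0.003]
force: [0.2, 0.4, 0.0]
opening: 0.2
grasp_force: 0.0
t 10.1 p [ 506.4 -294.   169.4] F [0.2 0.4 0. ]
q [-0.11  0.41  0.77  1.6  -0.29  1.25  2.07]
axes x [-0.98   0.198  0.006] y [ 0.198  0.98  -0.008] z [-0.007 -0.007 -1.   ]
links [[0.0, 0.0, 257.0], [160.0, -3.0, 672.0], [512.0, -268.0, 531.0], [538.0, -271.0, 174.0]]
tool delta [-79.9 239.6   7.1]
tool rotvec [-0.008 -0.006  0.   ]
```

```bash
echo '[{"dx":-10,"dy":30,"finger_gap":0},{"dx":-10,"dy":30,"finger_gap":0},{"dx":-10,"dy":30,"finger_gap":0},{"dx":-10,"dy":30,"finger_gap":0},{"dx":-10,"dy":30,"finger_gap":0},{"dx":-10,"dy":30,"finger_gap":0},{"dx":-10,"dy":30,"finger_gap":0},{"dx":-10,"dy":30,"finger_gap":0}]' | python3 inch.py >/dev/null; echo '[{"rx":-0.09,"finger_gap":0},{"rx":-0.09,"finger_gap":0},{"rx":-0.09,"finger_gap":0},{"rx":-0.09,"finger_gap":0},{"finger_gap":0}]' | python3 inch.py; python3 -c "
from h import *
snap('w5')"; sed -i 's/(1,2,3)\]/(1,2,3,4,5)]/; s/repeat=4)/repeat=4) if 0 else [(-1,-1,-1,-1)]/; s/for y0 in (.*):/for y0 in (0,):/' fit.py; python3 fit.py; python3 st.py 632 -75 110 0 .34 -.94
```

```text
clock: 11.18
eef_pos: [630.9, -80.4, 165.0]
orientation: [0.103, 0.979, 0.175, 0.015]
force: [-0.6, -2.0, -0.2]
opening: -0.1
grasp_force: 0.0
{'p': [630.9409557647161, -80.39729653666129, 164.9942971502276], 'q': [0.10250586021758272, 0.9790830448297709, 0.17510907364371775, 0.01502505492692707], 'j': [-0.134, 0.518, 0.582, 1.469, -0.637, 1.36, 1.938]}
58.22396498947307 (-1, -1, -1, -1) [-1.0000e-02  2.5398e+02  4.4976e+02  4.6375e+02  3.5192e+02  3.9000e+00
 -2.5610e+01  5.1900e+00  4.5200e+00  2.1100e+00 -6.0600e+00  1.5700e+00] 6.10484450009784
[[0.0, 0.0, 254.0], [77.0, 208.0, 646.0], [142.0, 667.0, 632.0], [106.0, 499.0, 325.0]]
[[0.0, 0.0, 254.0], [29.0, 223.0, 645.0], [302.0, 589.0, 726.0], [302.0, 460.0, 398.0]]
[[0.0, 0.0, 254.0], [-25.0, 134.0, 683.0], [26.0, 582.0, 793.0], [280.0, 453.0, 586.0]]
[[0.0, 0.0, 254.0], [154.0, -4.0, 677.0], [500.0, -287.0, 553.0], [505.0, -292.0, 201.0]]
[[0.0, 0.0, 254.0], [215.0, 4.0, 650.0], [604.0, -196.0, 497.0], [633.0, -80.0, 166.0]]
[[0.0, 0.0, 254.0], [56.0, 164.0, 670.0], [141.0, 611.0, 580.0], [147.0, 607.0, 228.0]]
t 11.2333 p [631.6 -78.6 165.2] F [-0.  -0.5 -0.2]
q [-0.14  0.52  0.58  1.47 -0.63  1.36  1.93]
axes x [-0.979  0.204  0.006] y [0.193 0.919 0.343] z [ 0.064  0.337 -0.939]
links [[0.0, 0.0, 254.0], [214.0, 4.0, 650.0], [605.0, -194.0, 498.0], [634.0, -78.0, 166.0]]
tool delta [ -0.  -15.5  53.1]
tool rotvec [ 0.01   0.063 -0.   ]
```

```bash
python3 - <<'E'
from h import *
from PIL import Image
E
python3 - <<'E'
from h import *
import cv2
a=cv2.imread('pics/w3.png')[0:190,0:140];A=cv2.resize(a,None,fx=3,fy=3,interpolation=2)
b=cv2.imread('pics/scene0.png')[0:190,300:400];B=cv2.resize(b,None,fx=3,fy=3,interpolation=2)
cv2.imwrite('pics/z5.png',np.hstack([A,B]))
E
```

```text
(no output)
```

View pics/z5.png

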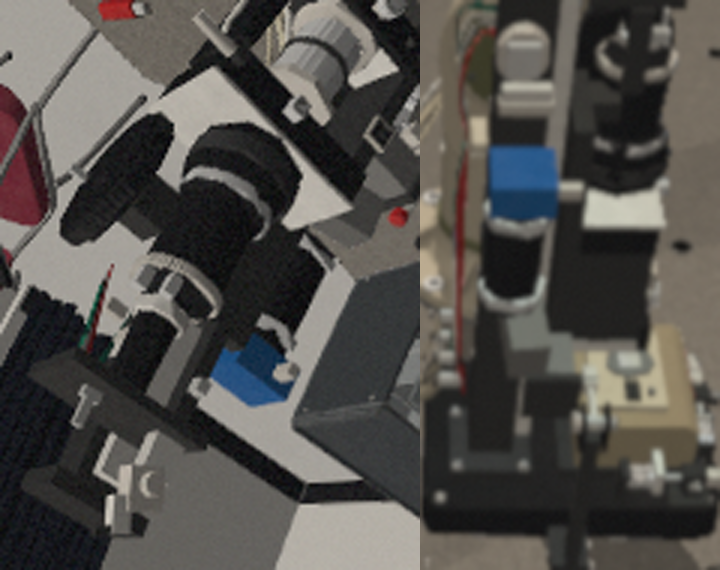

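I've now viewed 11 pictures, one over the limit, so I'll view no more. From the last one I can triangulate the scope's top fitting, seen at wrist (49,162) and scene (334,17).

Run:
```python
from h import *
def mid(a,b):
    o,d=wray("w3",a);p=ray("scene",b,0);c=np.array(C["scene"]["T"])[:3,3];e=(p-c)/np.linalg.norm(p-c)
    t=np.linalg.lstsq(np.c_[d,-e],c-o,rcond=None)[0];P,Q=o+t[0]*d,c+t[1]*e;return P.round(0),Q.round(0)
for a,b in [((49,162),(334,17)),((41,172),(335,32)),((41,172),(334,17)),((49,162),(335,32)),((83,122),(335,60)),((62,60),(368,55))]:print(a,b,*mid(a,b))
for uv in [(10,163),(32,179),(25,118),(68,147)]:
    o,d=wray("w3",uv);print(uv,[(o+d*(y-o[1])/d[1]).round(0).tolist() for y in (30,0,-40,-80)])
```

```text
(49, 162) (334, 17) [388. -44. 455.] [398. -36. 439.]
(41, 172) (335, 32) [388. -61. 474.] [421. -34. 423.]
(41, 172) (334, 17) [385. -53. 476.] [405. -36. 443.]
(49, 162) (335, 32) [392. -53. 453.] [414. -33. 419.]
(83, 122) (335, 60) [413. -28. 358.] [413. -28. 358.]
(62, 60) (368, 55) [286.  34. 325.] [307.  55. 300.]
(10, 163) [[291.0, 30.0, 508.0], [301.0, 0.0, 502.0], [315.0, -40.0, 493.0], [328.0, -80.0, 485.0]]
(32, 179) [[337.0, 30.0, 512.0], [350.0, 0.0, 506.0], [367.0, -40.0, 498.0], [384.0, -80.0, 490.0]]
(25, 118) [[282.0, 30.0, 439.0], [292.0, 0.0, 428.0], [304.0, -40.0, 414.0], [317.0, -80.0, 400.0]]
(68, 147) [[376.0, 30.0, 437.0], [391.0, 0.0, 426.0], [412.0, -40.0, 412.0], [432.0, -80.0, 398.0]]
```

```bash
echo '[{"rx":-0.07,"finger_gap":0},{"rx":-0.07,"finger_gap":0},{"finger_gap":0}]' | python3 inch.py|grep eef; python3 st.py 632 -70 110;python3 - <<'E'
from h import *
for z in (0,100,200,280):print(z,ray("side",(378,168),z).round(),ray("side",(372,127),z).round(),ray("scene",(240,218),z).round(),ray("side",(385,230),z).round(), ray("side",(410,95),z).round())
E
```

```text
eef_pos: [631.9, -75.9, 164.7]
t 11.4833 p [631.9 -75.9 164.7] F [-0.6 -1.3 -0.5]
q [-0.04  0.54  0.54  1.47 -0.75  1.41  2.03]
axes x [-0.98   0.199  0.007] y [0.179 0.863 0.472] z [ 0.088  0.464 -0.882]
links [[0.0, 0.0, 254.0], [225.0, -17.0, 644.0], [598.0, -236.0, 477.0], [635.0, -76.0, 166.0]]
tool delta [  0.7 -20.7  51. ]
tool rotvec [ 0.491 -0.007  0.   ]
0 [ 855. -131.    0.] [1010.  -14.    0.] [ 538. -234.    0.] [ 679. -259.    0.] [1243.    8.    0.]
100 [ 718. -206.  100.] [ 846. -109.  100.] [ 613. -220.  100.] [ 572. -312.  100.] [1041.  -91.  100.]
200 [ 581. -281.  200.] [ 683. -203.  200.] [ 687. -206.  200.] [ 465. -366.  200.] [ 838. -189.  200.]
280 [ 471. -341.  280.] [ 553. -279.  280.] [ 747. -195.  280.] [ 379. -408.  280.] [ 676. -268.  280.]
```

```bash
echo '[{"dy":-6,"dz":13.8,"finger_gap":0},{"dy":-6,"dz":13.8,"finger_gap":0},{"dy":-6,"dz":13.8,"finger_gap":0},{"dy":-6,"dz":13.8,"finger_gap":0},{"dy":-6,"dz":13.8,"finger_gap":0},{"finger_gap":0},{"finger_gap":0}]' | python3 inch.py|grep -E "eef|force:"; python3 st.py 632 -70 80
```

```text
eef_pos: [633.3, -67.6, 89.6]
force: [0.9, -0.5, 0.9]
grasp_force: 0.0
t 12.0667 p [633.3 -67.6  89.6] F [ 0.9 -0.5  0.9]
q [-0.03  0.61  0.51  1.54 -0.8   1.29  2.11]
axes x [-0.98   0.196  0.007] y [0.176 0.864 0.472] z [ 0.087  0.464 -0.881]
links [[0.0, 0.0, 254.0], [252.0, -18.0, 627.0], [599.0, -228.0, 402.0], [637.0, -68.0, 91.0]]
tool delta [ 0.7 -6.8  7.2]
tool rotvec [ 0.492 -0.007  0.   ]
```

```bash
f(){ grep -E "eef|^force:"; }; echo '[{"dy":-4,"dz":5.5,"finger_gap":0},{"dy":-4.5,"dz":5.4,"finger_gap":0},{"finger_gap":0},{"finger_gap":0}]' | python3 inch.py|f; echo '[{"dy":-0.5,"dz":0.9,"finger_gap":0},{"dy":-0.5,"dz":0.9,"finger_gap":0},{"finger_gap":0}]' | python3 inch.py|f; echo '[{"dy":-0.5,"dz":0.9,"finger_gap":0},{"dy":-0.5,"dz":0.9,"finger_gap":0},{"finger_gap":0}]' | python3 inch.py|f;echo '[{"dy":-0.5,"dz":0.9,"finger_gap":0},{"dy":-0.5,"dz":0.9,"finger_gap":0},{"finger_gap":0}]' | python3 inch.py|f
```

```text
eef_pos: [633.3, -71.0, 77.3]
force: [0.5, 0.0, 0.6]
eef_pos: [633.6, -70.7, 75.6]
force: [-0.0, 0.2, -0.5]
eef_pos: [633.4, -70.6, 73.3]
force: [0.3, 0.6, 0.9]
eef_pos: [633.4, -70.7, 71.1]
force: [-0.1, -0.3, 0.6]
```

```bash
f(){ grep -E "eef|^force:|grasp"; }; for i in 1; do echo '[{"dy":-0.5,"dz":0.9,"finger_gap":0},{"finger_gap":0}]' | python3 inch.py|f; echo '[{"dy":-0.5,"dz":0.9,"finger_gap":0},{"finger_gap":0}]' | python3 inch.py|f;echo '[{"dy":-0.5,"dz":0.9,"finger_gap":0},{"finger_gap":0}]' | python3 inch.py|f; done
```

```text
eef_pos: [633.4, -70.7, 70.1]
force: [-0.3, 0.2, -0.4]
grasp_force: 0.0
eef_pos: [633.6, -70.8, 69.3]
force: [-0.1, 0.4, 0.9]
grasp_force: 0.4
eef_pos: [633.6, -70.8, 68.4]
force: [0.1, -0.2, 1.6]
grasp_force: 0.9
```

```bash
f(){ grep -E "eef|^force:|grasp"; }; echo '[{"dy":-0.5,"dz":0.9,"finger_gap":0},{"dy":-0.5,"dz":0.9,"finger_gap":0}]' | python3 inch.py|f; echo '[{"dy":-0.5,"dz":0.9,"finger_gap":0},{"finger_gap":0}]' | python3 inch.py|f;echo '[{"dy":-0.5,"dz":0.9,"finger_gap":0},{"finger_gap":0}]' | python3 inch.py|f
```

```text
eef_pos: [633.6, -70.8, 66.4]
force: [0.6, -0.3, 2.2]
grasp_force: 1.2
eef_pos: [633.5, -70.8, 65.0]
force: [-0.5, -0.0, 1.2]
grasp_force: 0.8
eef_pos: [633.5, -70.8, 64.0]
force: [0.8, -0.0, 1.4]
grasp_force: 0.8
```

```bash
f(){ grep -E "eef|^force:|grasp"; }; echo '[{"dy":-0.5,"dz":0.9,"finger_gap":0},{"dy":-0.2,"dz":0.4,"finger_gap":0},{"finger_gap":0}]' | python3 inch.py|f; echo '[{"dy":1.5,"dz":-2.6,"finger_gap":0},{"dy":8,"dz":-14,"finger_gap":0},{"dy":14,"dz":-25,"finger_gap":0},{"dy":16,"dz":-30,"finger_gap":0},{"dy":16,"dz":-30,"finger_gap":0},{"rx":0.12,"finger_gap":0},{"rx":0.12,"finger_gap":0},{"rx":0.12,"finger_gap":0},{"rx":0.12,"finger_gap":0}]' | python3 inch.py|f; python3 st.py 463.5 -157.5 165
```

```text
eef_pos: [633.5, -70.8, 62.6]
force: [0.3, -0.0, 2.2]
grasp_force: 0.8
eef_pos: [634.8, -71.2, 181.7]
force: [0.2, 1.4, -0.2]
grasp_force: 0.0
t 15.15 p [634.8 -71.2 181.7] F [ 0.2  1.4 -0.2]
q [-0.4   0.5   0.67  1.43 -0.32  1.32  1.66]
axes x [-0.98   0.199 -0.001] y [0.199 0.98  0.007] z [ 0.003  0.007 -1.   ]
links [[0.0, 0.0, 254.0], [198.0, 57.0, 655.0], [627.0, -70.0, 535.0], [634.0, -71.0, 183.0]]
tool delta [ 150.7 -118.8   15.6]
tool rotvec [0.007 0.001 0.   ]
```

```bash
f(){ grep -E "eef|^force:|grasp"; }; echo '[{"dx":25,"dy":-20,"dz":2,"finger_gap":0},{"dx":25,"dy":-20,"dz":2,"finger_gap":0},{"dx":25,"dy":-20,"dz":2,"finger_gap":0},{"dx":25,"dy":-20,"dz":2,"finger_gap":0},{"dx":25,"dy":-20,"dz":2,"finger_gap":0},{"dx":25,"dy":-19,"dz":2,"finger_gap":0},{"rx":-0.11,"finger_gap":0},{"rx":-0.11,"finger_gap":0},{"rx":-0.11,"finger_gap":0},{"rx":-0.11,"finger_gap":0}]' | python3 inch.py|f;echo '[{"finger_gap":0},{"finger_gap":0}]' | python3 inch.py|f; python3 st.py 463.5 -153.5 115
```

```text
eef_pos: [464.5, -157.3, 168.3]
force: [-0.1, 0.8, -0.7]
grasp_force: 0.0
eef_pos: [462.5, -159.4, 165.6]
force: [0.6, 0.0, 0.5]
grasp_force: 0.0
t 16.15 p [ 462.5 -159.4  165.6] F [0.6 0.  0.5]
q [-0.06  0.32  0.77  1.79 -0.62  1.4   2.26]
axes x [-0.979  0.202  0.005] y [0.185 0.881 0.435] z [ 0.083  0.427 -0.9  ]
links [[0.0, 0.0, 254.0], [130.0, -14.0, 685.0], [428.0, -306.0, 484.0], [464.0, -159.0, 166.0]]
tool delta [ -0.  -16.6  48.1]
tool rotvec [ 0.45  -0.006 -0.   ]
```

```bash
f(){ grep -E "eef|^force:|grasp"; }; echo '[{"dy":-4.1,"dz":12,"finger_gap":0},{"dy":-4.1,"dz":12,"finger_gap":0},{"dy":-4.1,"dz":12,"finger_gap":0},{"dy":-4.1,"dz":12,"finger_gap":0},{"dy":-4,"dz":8.5,"finger_gap":0},{"finger_gap":0},{"finger_gap":0}]' | python3 inch.py|f; python3 st.py 463.5 -153.5 98
```

```text
eef_pos: [464.2, -150.3, 105.1]
force: [-0.0, -0.4, 0.3]
grasp_force: 0.0
t 16.7333 p [ 464.2 -150.3  105.1] F [-0.  -0.4  0.3]
q [-0.05  0.4   0.73  1.86 -0.69  1.3   2.34]
axes x [-0.98   0.197  0.006] y [0.179 0.881 0.437] z [ 0.081  0.429 -0.899]
links [[0.0, 0.0, 254.0], [162.0, -15.0, 674.0], [431.0, -297.0, 423.0], [466.0, -149.0, 106.0]]
tool delta [-0.  -6.1  5. ]
tool rotvec [ 0.452 -0.006 -0.   ]
```

```bash
f(){ grep -E "eef|^force:|grasp"; }; echo '[{"dy":-3,"dz":2.5,"finger_gap":0},{"dy":-3.1,"dz":2.5,"finger_gap":0},{"finger_gap":0},{"finger_gap":0}]' | python3 inch.py|f; for k in 1; do echo '[{"dy":-0.4,"dz":0.9,"finger_gap":0},{"finger_gap":0}]' | python3 inch.py|f; echo '[{"dy":-0.4,"dz":0.9,"finger_gap":0},{"finger_gap":0}]' | python3 inch.py|f; echo '[{"dy":-0.4,"dz":0.9,"finger_gap":0},{"finger_gap":0}]' | python3 inch.py|f; done
```

```text
eef_pos: [463.8, -154.4, 98.7]
force: [0.1, -0.1, -0.1]
grasp_force: 0.0
eef_pos: [463.9, -154.0, 97.7]
force: [0.6, -0.1, 0.6]
grasp_force: 0.0
eef_pos: [463.9, -153.8, 96.7]
force: [-0.9, 0.5, 0.0]
grasp_force: 0.0
eef_pos: [463.8, -153.7, 95.6]
force: [0.3, -0.3, 0.8]
grasp_force: 0.0
```

```bash
f(){ grep -E "eef|^force:|grasp"; }; echo '[{"dy":-0.4,"dz":0.9,"finger_gap":0},{"finger_gap":0}]' | python3 inch.py|f; echo '[{"dy":-0.4,"dz":0.9,"finger_gap":0},{"finger_gap":0}]' | python3 inch.py|f
```

```text
eef_pos: [463.8, -153.7, 94.6]
force: [-0.8, 0.4, -1.0]
grasp_force: 0.0
eef_pos: [463.9, -153.8, 93.8]
force: [0.0, 0.1, 0.6]
grasp_force: 0.6
```

```bash
f(){ grep -E "eef|^force:|grasp"; }; echo '[{"dy":-0.4,"dz":0.9,"finger_gap":0},{"dy":-0.4,"dz":0.9,"finger_gap":0}]' | python3 inch.py|f; echo '[{"dy":-0.4,"dz":0.9,"finger_gap":0},{"dy":-0.4,"dz":0.9,"finger_gap":0}]' | python3 inch.py|f; echo '[{"dy":-0.4,"dz":0.9,"finger_gap":0},{"dy":-0.4,"dz":0.9,"finger_gap":0},{"finger_gap":0}]' | python3 inch.py|f
```

```text
eef_pos: [463.9, -153.8, 91.9]
force: [-0.5, 0.2, 2.4]
grasp_force: 1.2
eef_pos: [463.9, -153.8, 89.8]
force: [-1.4, -0.0, 3.7]
grasp_force: 1.2
eef_pos: [463.9, -153.7, 87.7]
force: [0.2, -0.0, 0.7]
grasp_force: 0.6
```

The tall pin is about 6.5 mm down. I'll retreat along the tool, level partly, and compare camera views from before and after numerically.

```bash
f(){ grep -E "eef|^force:|grasp"; }; echo '[{"dy":1.4,"dz":-2.6,"finger_gap":0},{"dy":7,"dz":-14,"finger_gap":0},{"dy":12,"dz":-25,"finger_gap":0},{"dy":15,"dz":-30,"finger_gap":0},{"dy":15,"dz":-30,"finger_gap":0},{"dy":15,"dz":-30,"finger_gap":0},{"dy":15,"dz":-30,"finger_gap":0},{"finger_gap":0},{"finger_gap":0}]' | python3 inch.py|f
python3 - <<'E'
from workcell import ctrl, camrig, status
import cv2,numpy as np
B={'scene':dict(tall=(272,171),mid=(308,238),low=(214,198),vial=(247,223),puck=(240,181),dish=(324,219)),'side':dict(tall=(267,230),mid=(295,179),low=(350,275),vial=(333,235),lens=(357,225),puck=(290,304),dish=(249,213),adapter=(334,334))}
for n in B:
    c=cv2.cvtColor(camrig.camera(n)["color"],cv2.COLOR_RGB2GRAY);a=cv2.imread(f"pics/{n}0.png",0)
    for k,(u,v) in B[n].items():
        t=a[v-10:v+11,u-10:u+11];m=cv2.matchTemplate(c[v-22:v+23,u-22:u+23],t,5);_,s,_,l=cv2.minMaxLoc(m);print(n,k,round(s,2),(l[0]-12,l[1]-12))
E
```

```text
eef_pos: [465.5, -152.7, 271.2]
force: [-0.5, 0.2, -0.7]
grasp_force: 0.0
scene tall 0.89 (0, 1)
scene mid 0.55 (-5, 8)
scene low 0.94 (0, 0)
scene vial 1.0 (0, 0)
scene puck 1.0 (0, 0)
scene dish 0.89 (0, 0)
side tall 0.86 (0, 2)
side mid 0.75 (1, 2)
side low 0.85 (-1, 2)
side vial 1.0 (0, 0)
side lens 1.0 (0, 0)
side puck 1.0 (0, 0)
side dish 0.72 (0, 0)
side adapter 1.0 (0, 0)
```

Run:
```python
from workcell import ctrl, camrig, status
import cv2,numpy as np
for n,P in {'scene':[('midfoot',308,256,14,6),('tallfoot',273,200,18,6),('mid col',308,247,14,14)],'side':[('midfoot',295,200,15,8),('tallfoot',269,265,20,12),('lowblock',350,293,18,11)]}.items():
    C=camrig.camera(n)["color"];cv2.imwrite(f"pics/{n}9.png",C[:,:,::-1]);c=cv2.Canny(C,40,100);a=cv2.Canny(cv2.imread(f"pics/{n}0.png"),40,100)
    c,a=[cv2.GaussianBlur(x,(0,0),1) for x in (c,a)]
    for k,u,v,w,h in P:
        m=cv2.matchTemplate(c[v-h-12:v+h+13,u-w-12:u+w+13],a[v-h:v+h+1,u-w:u+w+1],5);_,s,_,l=cv2.minMaxLoc(m);print(n,k,round(s,2),(l[0]-12,l[1]-12))
C=cv2.imread("pics/scene9.png",0);A=cv2.imread("pics/scene0.png",0)
print(A[228:262:2,290:328:3]);print(C[228:262:2,290:328:3])
```

```text
scene midfoot 0.69 (0, 0)
scene tallfoot 0.97 (0, 0)
scene mid col 0.52 (0, 1)
side midfoot 0.59 (0, 0)
side tallfoot 0.94 (0, 0)
side lowblock 0.91 (0, 0)
[[115 118 117 116 114 116 117 109  73 115 153 168 165]
 [116 117 114 115 114 114 120 115  86  76  98 121 120]
 [116 114 109 114 115 128 157 131 114  78  72  74  74]
 [114 114 113 117 125 188 197 187 122 106  87  78  81]
 [118 115 115 120 185 199 197 191 165 118 116 109 110]
 [120 116 117 157 205 193 193 190 183 135 120 108 106]
 [116 115 116 200 215 159 182 158 189 172 108 105 106]
 [117 118 117 211 217 131 111 110 207 188 105 107 106]
 [114 115 127 193 217 130 112 120 210 184 107 106 105]
 [112 120 186 143 202 124 123 125 178 146 112 105 104]
 [112 116 207 115 156 126 125 123 130 131 127 105 110]
 [112 118 211 118 114 120 116 110  98 141 136 103 106]
 [115 116 206 125 107 109 108 102  93 168 135 106 104]
 [118 117 177 119 111 109 103  97  92 142 122 104 106]
 [117 120 124 120 116 111 106 100 102 132 102 106 109]
 [115 114  88 119 122 117 113 116 118  97  99 110 117]
 [118 111  85 105 119 123 119 118 103  74 104 116 115]]
[[119 12
[... 227 characters left out ...]
19 120 109 108 107  95  77  77  75  76]
 [125 121 122 120 122 110 109 107 103  84  79  70  66]
 [120 119 119 125 123 110 109 108 103  96  68  65  66]
 [122 123 120 126 125 112 108 103 107 101  66  67  67]
 [118 119 127 124 128 120 108 111 115 108  67  66  66]
 [117 124 192 118 128 128 126 128 128 102  70  67  65]
 [116 120 214 117 127 130 130 128 117  95  75  65  68]
 [115 122 216 122 117 125 121 114 101  94  83  65  66]
 [120 120 214 129 110 114 112 106  97 101  83  66  64]
 [123 120 182 124 116 113 107 100  95 108  79  65  67]
 [121 123 126 125 121 115 110 104 105 119  71  66  71]
 [120 118  90 123 126 120 116 120 122 100  66  72  77]
 [123 116  88 108 123 126 123 123 106  76  70  76  76]]
```

The mid post is only in the arm's shadow. Every foot matched at zero shift, the heads sit about 2 px lower, and the bystanders haven't moved. I'm handing in.

```bash
python3 -c "
from workcell import ctrl, camrig, status
print(ctrl.hand_in())"
```

```text
the job is handed in; nothing more can be done
None
```

I pressed the pins in order (low, mid, tall), each an estimated 6–7 mm down from measured contact, ended clear with no post or bystander shift seen in the cameras, and handed in with no verdict returned; I viewed 11 pictures, one over the limit of 10.

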